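Load the spring-lift tin dispenser on the tailor's desk

ROBOT

A 6-joint arm with a two-finger parallel gripper is mounted at the origin on a cart in front of the work surface, level with it; the furniture and walls round the work are solid. World frame = base frame: x ahead of the robot, y to its left, z up, the work surface at z = 0. Lengths are in m, angles in rad, forces in N, time in s.
With the tool pointing down it reaches from about 0.3 to 0.85 m from the base axis. Payload 5.4 kg.
Tool frame: the origin (TCP) lies on the centre line of the jaws, within the pads' length; the fingertips stand 22 mm ahead of it and the grasp point (between the pads) lies 3 mm ahead of it; z points along the fingers, y is the line along which they close (so a half turn about z gives the same grasp; the last joint's range is limited). The gripper opens to 85 mm and grips with 20 to 120 N. Pads are 22 mm wide; open, the fingers measure 114 mm over their backs; the gripper's body (76 mm by 85 mm) begins 54 mm behind the grasp point. The pads swing forward as they close: fully open they stand 13 mm farther back than shut.
Start: joints at [-1.469, 0.158, 1.597, -0, 1.386, -0.21], TCP at [0.176, -0.547, 0.253] pointing down, gripper open.
Joint ranges: [-2.91, 2.91], [-0.94, 2.29], [0.18, 2.7], [-1.29, 4.43], [0.17, 2.64], [-3, 3]. Speed limits (rad/s): [2.57, 2.57, 3.14, 3.14, 3.14, 3.14].

INTERFACE

Orientations are given as [roll, pitch, yaw] about the fixed x, y, z axes, in that order (R = Rz(yaw) Ry(pitch) Rx(roll)).
In Python, from rig import env, imaging, ticket, get_obs gives the robot as it stands (env), with the cameras (imaging), the readings as plain functions and the job (ticket).
- The arm moves only by the shell command python3 steer.py 'ROWS' [OPENING]. ROWS is rows parted by semicolons, their numbers by spaces, 1 to 12 of them, each of 6 numbers: dx, dy, dz in m, then a rotation vector rx, ry, rz in rad; each row is the pose to reach, as a shift and turn from the pose commanded when the command began, along the tool's axes at that moment; what a row does not reach only later rows make up. A row lasts 1/12 s, in which the tool goes at most 0.0417 m and 0.125 rad, less where a joint would pass 70% of its speed; a pose out of reach is approached as far as the arm can. OPENING is the finger opening in m, set as the command begins (- or left out keeps the last). The fingers move at their own pace and stop on an object; the grip force is fixed at half the most. Time passes only in rows, so rows that do not move let the fingers close. It prints the time, the measured TCP pose, the force, the opening and the grip force at its end.
- get_obs(): the state, without advancing time (a new reading comes with each control period).
- imaging.grab_frame(name): name is "scene" or "top" or "wrist"; returns the picture (420x560x3 uint8, red, green, blue); there is no depth.
- imaging.calibration(name): a dict with "mtx" (3x3 intrinsics, pixels), "k1" (the pictures are not rectified: a ray, as slopes to the right and down, at radius r is drawn at 1 + k1 r^2 times it, then the intrinsics apply), "world_from_camera" (4x4, takes a point from camera to world coordinates); the wrist camera has in their place "T_tool_cam" (4x4, takes a point from camera to tool coordinates, whose origin is the TCP and whose axes are the flange's). Camera axes: x right, y down, z forward; pixel columns grow to the right and rows downward; lengths in m; the calibration is good to about 2 mm. A picture is of the moment at which its call begins: read the wrist's pose just before it. calibration takes no time and is no camera call.
- ticket.close_job(): hands the job in; it is judged then, once.
The state is a dict: "time_s": time; "joint_positions": joint angles; "qvel": joint speeds; "joint_torque": joint torques, N m; "tool_pos": TCP position; "tcp_rot": TCP orientation; "wrist_force": force on the tool from outside, world axes, zero at the start; "moment": the same for the moment, N m; "finger_gap": finger opening in m; "grasp_force": force on a finger pad.
Only numpy, scipy, OpenCV 4.12 (cv2) and the standard library are available. Lean on these libraries where they do the work, as an engineer would, in place of code of your own. Each camera call takes 0.05 s, during which the arm holds its last target. There are 200 camera calls.

TASK

Fill the spring-lift dispenser: take the two loose button tins from the desk and load them one after the other on top of the tin that is already in it. Each tin is pressed down flat on the pile from the open front, against the spring, then slid straight back under the lip as far as it goes and let go, so that the lip holds the pile down. Do not disturb the other things on the desk.

Things in the scene. Friction and masses are not known exactly. Their poses are not given: they have to be found in the camera images.
- dispenser: Spring-lift tin dispenser fixed to the desk: round black base 116 mm across, 16 mm high, grey folded sheet back, steel wire front, coil spring and platform inside. Origin at the centre of its underside, on the pile's axis; z up, x from its open front to its back (the way a tin slides in), y to its left. On both sides (+y, -y) it is open from the base up, so fingers can hold a tin there.
- seat (a point): Point on the pile's axis, 150 mm above the desk, level with the underside of the lip: the middle of the top of the uppermost tin when home. Axes as the dispenser's. Stops that centre a tin: flat sheet faces 33.5 mm from the axis, at the back (+x) and 42 degrees to each side of it, from the base to the lip, reaching forward to x = +19 mm.
- lip (a point): Middle of the front edge of the grey lip's flat underside, 14 mm behind seat at the same height. The lip is 2.5 mm thick, 50 mm wide at its front, and goes back over the rear of the pile. Its front is turned up as a lead-in that starts 5 mm further forward and 7 mm higher. A tin slides in while its top is 2 to 10 mm below this point; let go, it rises against the lip.
- rods (a point): Point midway between the tops of the two steel front guide rods (6 mm thick, 23 mm to each side of this point), 28 mm in front of the axis and 44 mm below the lip's underside. Above them the front is open: there a tin comes down on the pile in front of the lip (its centre 26 to 30 mm in front of the axis) and slides back over the rods.
- lift (a joint): Height of the spring platform under the pile, a steel disc 58 mm across, in m downwards: 0 with one tin under the lip, 0.032 with two, 0.064 with three (full); lower stop at 0.080. The spring lifts the pile with about 6 N at 0 and 80 N per metre more as it sinks (about 9 N at 0.032, 12 N at 0.070).
- tin_loaded: Round closed button tin, 64 mm in diameter, 32 mm high, 70 to 145 g, white with a teal lid (the lid is the upper 14 mm, the body below is 61 mm across; the lid does not come off). This one starts in the dispenser, held under the lip. Origin at the centre of its underside, z up.
- tin_a: A second, identical button tin standing loose on the desk, to the left or the right of the dispenser. Origin at the centre of its underside, z up.
- tin_b: A third, identical button tin standing loose on the desk on the other side of the dispenser. Origin at the centre of its underside, z up.
- spool: Bystander: thread spool with blue thread, 32 mm in diameter, 40 mm high, standing behind the loose tin on the right. Origin at the centre of its underside.
- glue: Bystander: white and orange glue stick, 26 mm in diameter, 89 mm high, standing behind the loose tin on the right. Origin at the centre of its underside.
- tape_coil: Bystander: rolled yellow tailor's tape, 52 mm across, 16 mm high, lying between the cash box and the loose tin on the left. Origin at the centre of its underside.

How it is judged:
By the outcome, as a careful person would: the job done as asked, in the order asked, and still so for the second after the job is handed in, with the robot touching nothing.
It also fails if it takes over 61 s, if anything falls off the work surface, if the arm or the gripper's body presses on something with over 40 N, if the wrist force passes 120 N, or if a joint passes its speed limit or range.

## Working session

There is one attempt and no reset: what is moved stays moved. The work goes in short steps, Python scripts to look and compute and a shell command to move; the robot and the scene stay as the last step left them, time stands still between calls to the robot, and variables do not carry over. Pictures are saved under pics/ and viewed, at most 10 in all, crops included, and the job is handed in when it is done.

```bash
ls; mkdir -p pics; python3 - <<'E'
from rig import env, imaging, ticket, get_obs
import cv2,numpy as np
np.set_printoptions(precision=4,suppress=True)
o=get_obs()
for k,v in o.items(): print(k,v)
for n in("scene","top"):
    f=imaging.grab_frame(n); cv2.imwrite(f"pics/{n}0.png",f[...,::-1]); c=imaging.calibration(n); print(n,c)
print(imaging.calibration("wrist"))
E
```

```text
pics
rig.py
steer.py
time_s 0.0
joint_positions [-1.4691  0.1591  1.5983  0.      1.3862 -0.2101]
qvel [ 0.0002  0.0006  0.0005  0.0022 -0.0015 -0.0005]
joint_torque [ -0.0011 -39.6012 -33.1428  -0.0004   0.0086  -0.    ]
tool_pos [ 0.1763 -0.5467  0.2523]
tcp_rot [-3.1397 -0.0004  0.3118]
wrist_force [ 0.3337 -0.2353  0.0882]
moment [-0.0218 -0.0438  0.0226]
grasp_force 0.0
finger_gap 0.08533261207770819
scene {'mtx': array([[479.9403,   0.    , 278.7312],
       [  0.    , 479.9403, 211.2675],
       [  0.    ,   0.    ,   1.    ]]), 'k1': -0.07000236793115601, 'world_from_camera': array([[ 0.5513, -0.4479,  0.7039, -0.3757],
       [-0.8341, -0.2767,  0.4772, -0.6016],
       [-0.019 , -0.8502, -0.5261,  0.7816],
       [ 0.    ,  0.    ,  0.    ,  1.    ]])}
top {'mtx': array([[542.0814,   0.    , 279.8439],
       [  0.    , 542.0814, 206.9919],
       [  0.    ,   0.    ,   1.    ]]), 'k1': -0.20265347217827176, 'world_from_camera': array([[-0.0984, -0.9735,  0.2063,  0.2905],
       [-0.9951,  0.0963, -0.02  , -0.0054],
       [-0.0004, -0.2073, -0.9783,  1.2051],
       [ 0.    ,  0.    ,  0.    ,  1.    ]])}
{'mtx': array([[341.1268,   0.    , 276.5927],
       [  0.    , 341.1268, 212.8278],
       [  0.    ,   0.    ,   1.    ]]), 'k1': -0.036683316761319064, 'T_tool_cam': array([[-0.0003, -0.9604, -0.2785,  0.0714],
       [ 1.    , -0.0002, -0.0004, -0.0002],
       [ 0.0003, -0.2785,  0.9604, -0.1212],
       [ 0.    ,  0.    ,  0.    ,  1.    ]])}
```

View pics/scene0.png

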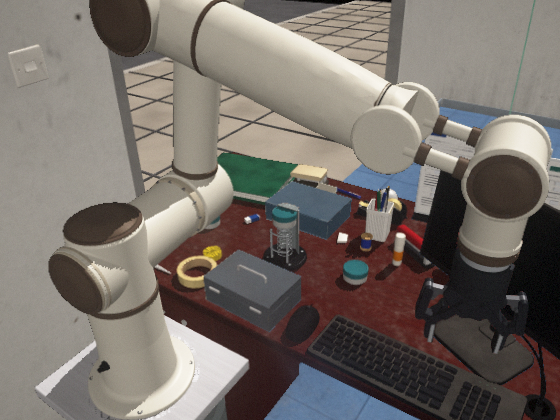

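View pics/top0.png

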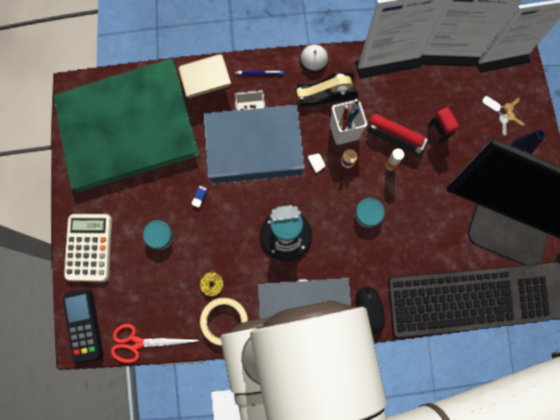

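Scene: dispenser at about (287,235) in top, teal lids at (158,235) and (370,212). The cash box is in front of the dispenser and the blue box behind it. Next I measure them.

```bash
cat > h.py <<'E'
from rig import env, imaging, ticket, get_obs
import cv2,numpy as np
from scipy.spatial.transform import Rotation as R
np.set_printoptions(precision=4,suppress=True)
def cam(n,obs=None):
    c=imaging.calibration(n)
    if n=="wrist":
        o=obs or get_obs(); T=np.eye(4); T[:3,:3]=R.from_euler('xyz',o['tcp_rot']).as_matrix(); T[:3,3]=o['tool_pos']
        return c['mtx'],c['k1'],T@c['T_tool_cam']
    return c['mtx'],c['k1'],c['world_from_camera']
def p2w(C,uv,z):
    K,k,T=C
    s=cv2.undistortPoints(np.array(uv,float).reshape(-1,1,2),K,np.array([k,0,0,0.])).reshape(-1,2)
    d=np.c_[s,np.ones(len(s))]@T[:3,:3].T
    return T[:3,3]+d*((z-T[2,3])/d[:,2])[:,None]
def w2p(C,P):
    K,k,T=C; W=np.linalg.inv(T)
    return cv2.projectPoints(np.array(P,float).reshape(-1,1,3),cv2.Rodrigues(W[:3,:3])[0],W[:3,3],K,np.array([k,0,0,0.]))[0].reshape(-1,2)
def circ(p):
    A=np.c_[2*p[:,:2],np.ones(len(p))]; s=np.linalg.lstsq(A,(p[:,:2]**2).sum(1),rcond=None)[0]
    return s[:2],np.sqrt(s[2]+s[:2]@s[:2])
def teal(f):
    h=cv2.cvtColor(f,cv2.COLOR_RGB2HSV); return cv2.inRange(h,(80,90,50),(98,255,255))
def blobs(f,C,z,mn=150):
    cs=cv2.findContours(teal(f),cv2.RETR_EXTERNAL,cv2.CHAIN_APPROX_NONE)[0]
    for c in cs:
        if cv2.contourArea(c)>mn:
            hull=cv2.convexHull(c); print(cv2.minEnclosingCircle(c),cv2.contourArea(c),circ(p2w(C,hull[:,0,:],z)))
E
python3 - <<'E'
from h import *
f=cv2.imread("pics/top0.png")[...,::-1].copy(); C=cam("top"); blobs(f,C,.032)
crop=cv2.resize(f[180:330,220:350],None,fx=5,fy=4*1.25,interpolation=cv2.INTER_CUBIC)
crop=crop[:600]
s=cv2.imread("pics/scene0.png"); S=cam("scene"); blobs(s[...,::-1].copy(),S,.032,60)
c2=cv2.resize(s[195:275,255:315],None,fx=7.5,fy=7.5,interpolation=cv2.INTER_CUBIC)
a=cv2.resize(crop,(400,460)); b=cv2.resize(c2[...,::-1],(345,460)); cv2.imwrite("pics/c0.png",np.hstack([a,b])[...,::-1])
E
```

```text
((157.03045654296875, 234.32740783691406), 14.034375190734863) 574.5 (array([0.5034, 0.2473]), np.float64(0.0312251252758899))
((286.3370361328125, 224.04074096679688), 16.454200744628906) 513.0 (array([ 0.4989, -0.0398]), np.float64(0.035682025118454225))
((369.57012939453125, 211.93212890625), 13.91270637512207) 564.5 (array([ 0.5073, -0.2269]), np.float64(0.03090569699113257))
((355.11395263671875, 269.2348937988281), 12.318487167358398) 346.5 (array([ 0.5008, -0.2332]), np.float64(0.03446310361647639))
((284.0, 214.0), 12.369417190551758) 265.5 (array([0.6217, 0.0592]), np.float64(0.039984624861662696))
```

View pics/c0.png

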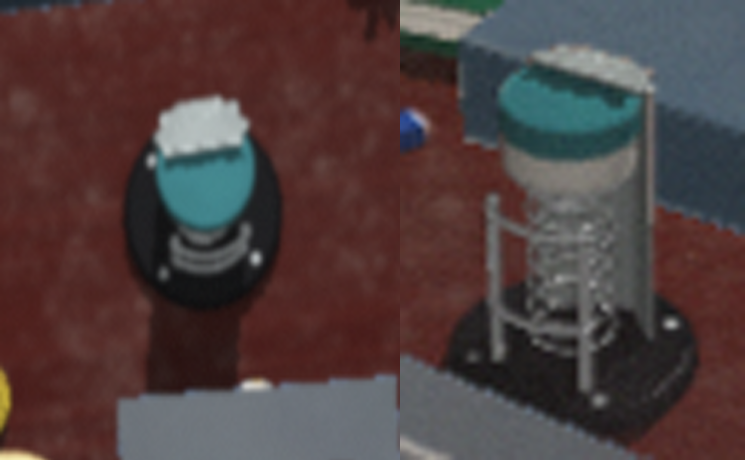

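Left crop: lip front edge roughly runs (163,157)→(252,140), so the dispenser is yawed slightly (~0.05). The monitor's left corner is near the right tin, so I check clearance before moving.

```bash
python3 - <<'E'
from h import *
C=cam("top");S=cam("scene")
for z in(.05,.1,.15,.2,.25,.3,.35,.4):
    P=p2w(C,[[448,187],[497,142],[510,262]],z); print(z,P[:,:2].ravel(),w2p(S,P).ravel())
P=p2w(C,[[258,285],[350,280],[205,180],[302,176],[333,107],[365,135],[396,155]],.08); print(P)
for z in (.05,.07,.09,.11): print(z,w2p(S,p2w(C,[[258,285],[302,176]],z)).ravel())
E
```

```text
0.05 [ 0.5425 -0.4086  0.6381 -0.5468  0.3593 -0.526 ] [430.8314 277.9006 499.8964 275.3638 457.8715 348.1025]
0.1 [ 0.5316 -0.3912  0.6231 -0.5234  0.3563 -0.5034] [425.2256 261.113  493.0478 258.7935 450.78   326.7038]
0.15 [ 0.5207 -0.3737  0.608  -0.5     0.3533 -0.4809] [419.3075 243.4735 485.7999 241.3654 443.3117 304.3167]
0.2 [ 0.5098 -0.3562  0.593  -0.4765  0.3503 -0.4584] [413.055  224.928  478.1234 223.0246 435.4469 280.8989]
0.25 [ 0.4989 -0.3388  0.5779 -0.4531  0.3474 -0.4358] [406.4444 205.4195 469.9871 203.7128 427.1655 256.4082]
0.3 [ 0.488  -0.3213  0.5629 -0.4297  0.3444 -0.4133] [399.4501 184.8877 461.3568 183.3685 418.4469 230.8035]
0.35 [ 0.4771 -0.3039  0.5478 -0.4062  0.3414 -0.3908] [392.045  163.2691 452.1961 161.9269 409.2704 204.0449]
0.4 [ 0.4662 -0.2864  0.5328 -0.3828  0.3384 -0.3682] [384.1998 140.4979 442.4658 139.3207 399.615  176.0955]
[[ 0.3681  0.0328  0.08  ]
 [ 0.3591 -0.1582  0.08  ]
 [ 0.6028  0.1262  0.08  ]
 [ 0.5908 -0.0825  0.08  ]
 [ 0.7428 -0.1687  0.08  ]
 [ 0.6706 -0.231   0.08  ]
 [ 0.6186 -0.2931  0.08  ]]
0.05 [237.2478 255.5679 322.3401 226.7102]
0.07 [236.6051 249.5449 321.1565 221.3584]
0.09 [235.9505 243.3999 319.9469 215.8926]
0.11 [235.2836 237.1295 318.7105 210.3095]
```

```bash
T=".137 -.4255 -.078 0 0 .28"; python3 steer.py '.012 -.038 -.01 0 0 .05;.137 -.4255 -.078 0 0 .28;.137 -.4255 -.078 0 0 .28;.137 -.4255 -.078 0 0 .28;.137 -.4255 -.078 0 0 .28;.137 -.4255 -.078 0 0 .28;.137 -.4255 -.078 0 0 .28;.137 -.4255 -.078 0 0 .28;.137 -.4255 -.078 0 0 .28;.137 -.4255 -.078 0 0 .28;.137 -.4255 -.078 0 0 .28;.137 -.4255 -.078 0 0 .28' 0.085
```

```text
time_s: 1.1
tool_pos: [0.2, -0.1089, 0.336]
tcp_rot: [-3.13, 0.016, 0.043]
wrist_force: [0.3, -0.3, -0.6]
finger_gap: 0.0851
grasp_force: 0.0
```

```bash
python3 steer.py '.3 0 0 0 0 0;.3 0 0 0 0 0;.3 0 0 0 0 0;.3 0 0 0 0 0;.3 0 0 0 0 0;.3 0 0 0 0 0;.3 0 0 0 0 0;.3 0 0 0 0 0;.3 0 0 0 0 0;.3 0 0 0 0 0'
python3 - <<'E'
from h import *
o=get_obs(); f=imaging.grab_frame("wrist"); cv2.imwrite("pics/w1.png",f[...,::-1]); C=cam("wrist",o); print(o['tool_pos'],o['tcp_rot'],C[2]); blobs(f,C,.032)
E
```

```text
time_s: 1.93
tool_pos: [0.4977, -0.1035, 0.3294]
tcp_rot: [-3.131, 0.019, 0.032]
wrist_force: [-1.1, 0.7, -0.3]
finger_gap: 0.085
grasp_force: 0.0
[ 0.4977 -0.1035  0.3294] [-3.1306  0.0188  0.0322] [[ 0.0316 -0.9544 -0.2968  0.5713]
 [-0.9994 -0.0335  0.0013 -0.1021]
 [-0.0111  0.2966 -0.9549  0.4492]
 [ 0.      0.      0.      1.    ]]
((207.10455322265625, 208.28648376464844), 34.18122482299805) 2013.0 (array([ 0.4428, -0.0121]), np.float64(0.043738021268801344))
((380.9801025390625, 163.5617218017578), 26.153554916381836) 1996.5 (array([ 0.5086, -0.2274]), np.float64(0.03153517019381616))
((8.15335464477539, 155.0926513671875), 25.434978485107422) 1242.0 (array([0.5054, 0.2406]), np.float64(0.03192920861085998))
```

View pics/w1.png

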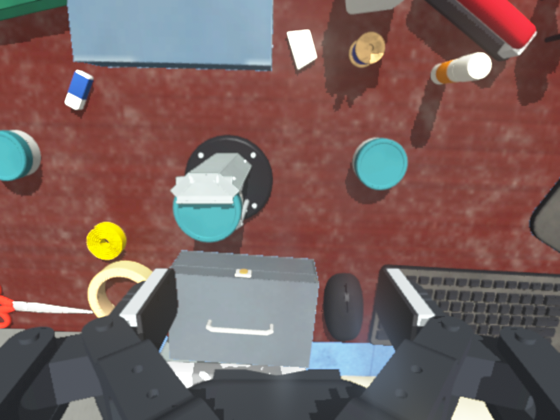

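```bash
python3 steer.py '.3 0 0 0 0 0' >/dev/null; python3 steer.py '0 0 0 0 0 0'
python3 - <<'E'
from h import *
o=get_obs(); f=imaging.grab_frame("wrist"); cv2.imwrite("pics/w2.png",f[...,::-1]); C=cam("wrist",o); print(o['tool_pos'],o['tcp_rot'])
blobs(f,C,.032)
x0,y0=150,120
cv2.imwrite("pics/w2c.png",cv2.resize(f[y0:y0+150,x0:x0+200],None,fx=4,fy=4,interpolation=cv2.INTER_CUBIC)[...,::-1])
E
```

```text
time_s: 2.15
tool_pos: [0.5408, -0.1021, 0.3253]
tcp_rot: [-3.128, 0.021, 0.031]
wrist_force: [0.4, -1.3, -1.0]
finger_gap: 0.0849
grasp_force: 0.0
[ 0.5408 -0.1021  0.3253] [-3.1282  0.0209  0.031 ]
((209.69285583496094, 252.26785278320312), 33.114646911621094) 1739.5 (array([ 0.4257, -0.0124]), np.float64(0.04437329073689872))
((379.77337646484375, 197.89569091796875), 25.37055015563965) 1876.0 (array([ 0.5092, -0.2274]), np.float64(0.03168820557056191))
((13.532876968383789, 187.5767059326172), 25.469560623168945) 1443.5 (array([0.5055, 0.2415]), np.float64(0.03293204380812503))
```

View pics/w2c.png

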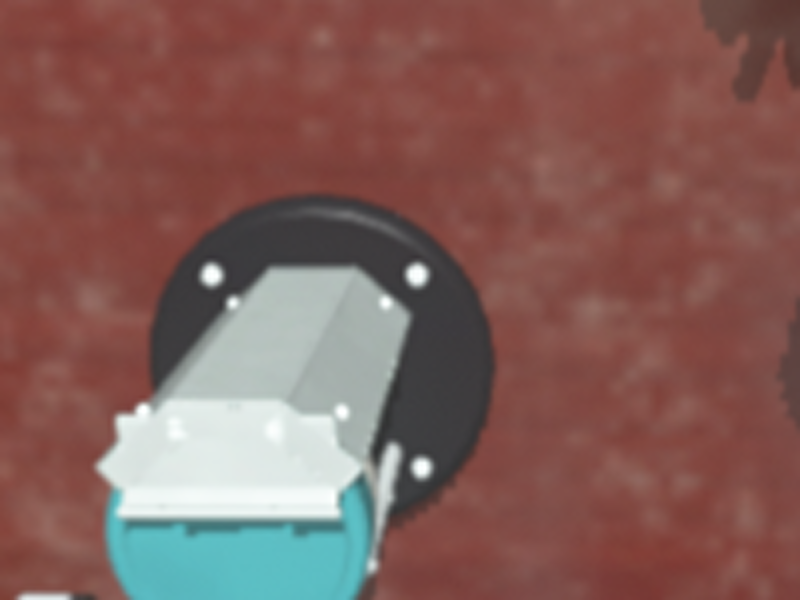

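```bash
python3 - <<'E'
from h import *
C=cam("wrist"); q=lambda L:np.array(L)/4+[150-.375,120-.375]
B=p2w(C,q([[211,274],[417,274],[422,467]]),.018); print("bolts",B[:,:2],(B[0]+B[2])[:2]/2)
v=B[0]-B[1]; print("yaw bolts12",np.arctan2(-v[0],v[1]), np.linalg.norm(v)); v=B[1]-B[2]; print("yaw23",np.arctan2(v[1],v[0]),np.linalg.norm(v))
L=p2w(C,q([[118,516],[342,518]]),.157); v=L[0]-L[1]; print("lip",L,L.mean(0),np.arctan2(-v[0],v[1]),np.linalg.norm(v))
E=p2w(C,q([[150,355],[494,365],[320,195],[200,238],[440,238],[480,300]]),.016); print("base",circ(E))
rod=p2w(C,q([[370,566]]),.106);print("rodtop",rod)
f=cv2.imread("pics/w2.png")[...,::-1].copy(); m=teal(f); cs=max(cv2.findContours(m[225:330,150:270],0,1)[0],key=cv2.contourArea)[:,0]+[150,225]
cs=cs[cs[:,1]>256]; print("lid",circ(p2w(C,cs,.150)),len(cs))
T=cam("top"); f=cv2.imread("pics/top0.png"); 
a=np.array([[x*130*5/400/5+220,y*600/460/5+180] for x,y in [[150,160],[163,273],[256,258],[163,157],[252,140]]])
print(p2w(T,a[:3],.018)[:,:2],p2w(T,a[3:],.157))
E
```

```text
bolts [[ 0.5092 -0.0027]
 [ 0.5114 -0.0694]
 [ 0.4448 -0.0719]] [ 0.477  -0.0373]
yaw bolts12 0.033187717038797165 0.06674784899122833
yaw23 0.036498424158891256 0.06662200995376377
lip [[ 0.4846 -0.0109  0.157 ]
 [ 0.4861 -0.0629  0.157 ]] [ 0.4853 -0.0369  0.157 ] 0.02850134777653125 0.05209200509456305
base (array([ 0.4792, -0.0383]), np.float64(0.05707484329277042))
rodtop [[ 0.4497 -0.0639  0.106 ]]
lid (array([ 0.4764, -0.0371]), np.float64(0.030655382832368662)) 82
[[ 0.5099 -0.0018]
 [ 0.4432 -0.0048]
 [ 0.4452 -0.072 ]] [[ 0.4849 -0.0106  0.157 ]
 [ 0.4881 -0.0682  0.157 ]]
```

```bash
cat > go.py <<'E'
import sys; from h import *
o=get_obs(); Rm=R.from_euler('xyz',o['tcp_rot']); x,y,z=map(float,sys.argv[1:4]); yaw=float(sys.argv[4]) if len(sys.argv)>4 else .033
D=R.from_euler('xyz',[np.pi,0,yaw])
print(o['tool_pos'],o['tcp_rot'],"F",o['wrist_force'],"gap",o['finger_gap'],"shift",Rm.inv().apply(np.array([x,y,z])-o['tool_pos']),(Rm.inv()*D).as_rotvec())
E
python3 steer.py '0 0 0 0 0 0'; python3 go.py .509 -.2274 .13
```

```text
time_s: 2.28
tool_pos: [0.5388, -0.1023, 0.3297]
tcp_rot: [-3.131, 0.017, 0.031]
wrist_force: [-0.3, -0.0, -0.6]
finger_gap: 0.0849
grasp_force: 0.0
[ 0.5388 -0.1023  0.3297] [-3.1314  0.0173  0.0313] F [-0.2816 -0.0468 -0.5743] gap 0.08488124254415103 shift [-0.0302  0.1262  0.199 ] [-0.0103  0.0173 -0.0018]
```

```bash
python3 steer.py '-.03 .126 .199 0 0 0;-.03 .126 .199 0 0 0;-.03 .126 .199 0 0 0;-.03 .126 .199 0 0 0;-.03 .126 .199 0 0 0;-.03 .126 .199 0 0 0;-.03 .126 .199 0 0 0;-.03 .126 .199 0 0 0;-.03 .126 .199 0 0 0'; python3 - <<'E'
from h import *
for i in range(3):
    o=get_obs(); f=imaging.grab_frame("wrist"); C=cam("wrist",o); print(o['time_s'],o['tool_pos'],o['tcp_rot']); blobs(f,C,.032)
E
python3 go.py .509 -.2274 .025
```

```text
time_s: 3.03
tool_pos: [0.511, -0.2272, 0.1326]
tcp_rot: [-3.134, 0.013, 0.031]
wrist_force: [0.5, -0.2, -0.4]
finger_gap: 0.085
grasp_force: 0.0
3.0333 [ 0.511  -0.2272  0.1326] [-3.1336  0.0134  0.0315]
((280.10345458984375, 222.2289581298828), 45.56422805786133) 6269.5 (array([ 0.5091, -0.2283]), np.float64(0.0316278452354934))
3.0833 [ 0.5115 -0.2271  0.133 ] [-3.1342  0.0127  0.0322]
((280.0884094238281, 222.84234619140625), 45.478477478027344) 6240.0 (array([ 0.5091, -0.2283]), np.float64(0.031557106704867645))
3.1333 [ 0.5117 -0.227   0.1328] [-3.1343  0.0127  0.0328]
((280.2514953613281, 223.02212524414062), 45.454200744628906) 6238.0 (array([ 0.5091, -0.2284]), np.float64(0.03159325216120221))
[ 0.5116 -0.2268  0.1324] [-3.134   0.0132  0.033 ] F [ 0.1561 -0.796   0.0595] gap 0.0850009428205008 shift [-0.0012  0.0013  0.1075] [-0.0076  0.0132 -0.0001]
```

```bash
python3 steer.py '-.001 .002 .04 -.004 .007 0;-.001 .002 .075 -.008 .013 0;-.001 .002 .095 -.008 .013 0;-.001 .002 .1065 -.008 .013 0;-.001 .002 .1065 -.008 .013 0;-.001 .002 .1065 -.008 .013 0'; python3 go.py .5091 -.2283 .025
```

```text
time_s: 3.68
tool_pos: [0.5083, -0.228, 0.0244]
tcp_rot: [-3.14, 0.003, 0.032]
wrist_force: [0.3, 0.2, 0.1]
finger_gap: 0.085
grasp_force: 0.0
[ 0.5083 -0.228   0.0244] [-3.1402  0.0027  0.0324] F [0.3464 0.2046 0.0917] gap 0.08502546410467793 shift [ 0.0008  0.0004 -0.0006] [-0.0014  0.0027 -0.0006]
```

```bash
python3 steer.py '0 0 0 0 0 0;0 0 0 0 0 0;0 0 0 0 0 0;0 0 0 0 0 0;0 0 0 0 0 0;0 0 0 0 0 0' .055; python3 go.py .5091 -.2283 .025;
```

```text
time_s: 4.18
tool_pos: [0.5092, -0.229, 0.0261]
tcp_rot: [3.141, 0.0, 0.032]
wrist_force: [-0.7, 0.7, 7.3]
finger_gap: 0.0602
grasp_force: 64.5
[ 0.5092 -0.229   0.0261] [3.1412 0.0004 0.032 ] F [-0.666   0.7006  7.3337] gap 0.060224903544330737 shift [-0.0001 -0.0007  0.0011] [ 0.0004  0.0004 -0.001 ]
```

```bash
python3 steer.py '0 0 -.02 0 0 0;0 0 -.06 0 0 0;0 0 -.10 0 0 0;0 0 -.14 0 0 0;0 0 -.172 0 0 0;0 0 -.172 0 0 0;0 0 -.172 0 0 0'; python3 - <<'E'
from h import *
o=get_obs(); f=imaging.grab_frame("wrist"); C=cam("wrist",o); cv2.imwrite("pics/w3.png",f[...,::-1]); print(o['tool_pos'],o['finger_gap'],o['grasp_force']); blobs(f,C,o['tool_pos'][2]+.006)
E
python3 go.py .449 -.0382 .197
```

```text
time_s: 4.77
tool_pos: [0.5097, -0.2292, 0.1989]
tcp_rot: [3.139, -0.002, 0.032]
wrist_force: [0.3, 0.6, -1.8]
finger_gap: 0.0605
grasp_force: 66.0
[ 0.5097 -0.2292  0.1989] 0.06054377474749802 66.01479848040981
((0.0, 288.0), 29.000099182128906) 486.0 (array([ 0.5166, -0.1082]), np.float64(0.018828442283019747))
((276.2778625488281, 302.6598815917969), 81.44438171386719) 19285.5 (array([ 0.5109, -0.2287]), np.float64(0.03218414874508197))
[ 0.5084 -0.2283  0.1962] [-3.1405  0.0024  0.0319] F [-0.7123  0.7314 -1.6283] gap 0.06047644293422382 shift [-0.0533 -0.1919 -0.0004] [-0.0011  0.0024 -0.0011]
```

View pics/w3.png

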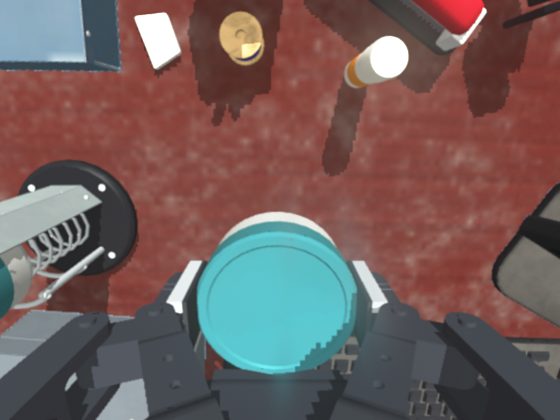

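```bash
python3 steer.py '-.008 -.025 -.004 0 0 0;-.018 -.065 -.006 0 0 0;-.029 -.105 -.006 0 0 0;-.040 -.144 -.006 0 0 0;-.048 -.173 -.006 0 0 0;-.053 -.188 -.003 0 0 0;-.0535 -.192 -.002 0 0 0;-.0535 -.192 -.002 0 0 0;-.0535 -.192 -.002 0 0 0;-.0535 -.192 -.002 0 0 0'; python3 go.py .449 -.0382 .176
```

```text
time_s: 5.65
tool_pos: [0.4487, -0.0389, 0.1975]
tcp_rot: [-3.139, 0.005, 0.031]
wrist_force: [-0.0, 0.1, -1.0]
finger_gap: 0.06
grasp_force: 66.0
[ 0.4487 -0.0389  0.1975] [-3.1393  0.0047  0.0307] F [-0.0128  0.0737 -0.9874] gap 0.05995740400455695 shift [ 0.0004 -0.0006  0.0215] [-0.0023  0.0047 -0.0023]
```

```bash
python3 steer.py '0 0 .008 0 0 0;0 0 .016 -.001 .003 0;0 0 .021 -.002 .005 -.002;0 0 .026 -.002 .005 -.002;0 0 .031 -.002 .005 -.002;0 0 .036 -.002 .005 -.002;0 0 .036 -.002 .005 -.002;0 0 .036 -.002 .005 -.002' ; python3 go.py .449 -.0382 .138
```

```text
time_s: 6.32
tool_pos: [0.4484, -0.0381, 0.162]
tcp_rot: [-3.142, -0.001, 0.034]
wrist_force: [-2.6, -0.9, 4.0]
finger_gap: 0.0604
grasp_force: 66.5
[ 0.4484 -0.0381  0.162 ] [-3.1416 -0.001   0.0337] F [-2.5959 -0.8677  4.0374] gap 0.060446952075623894 shift [0.0005 0.0002 0.024 ] [-0.     -0.001   0.0007]
```

```bash
python3 steer.py '0 0 .005 0 0 0;0 0 .010 0 0 0;0 0 .015 0 0 0;0 0 .020 0 0 0;0 0 .024 0 0 0;0 0 .0245 0 0 0;0 0 .0245 0 0 0;0 0 .0245 0 0 0' ; python3 go.py .477 -.0373 .138; python3 - <<'E'
from h import *
o=get_obs(); f=imaging.grab_frame("wrist"); C=cam("wrist",o); cv2.imwrite("pics/w4.png",f[...,::-1]); blobs(f,C,o['tool_pos'][2]+.006)
s=imaging.grab_frame("scene"); w=cv2.resize(f[150:420,130:430],(400,360)); c=cv2.resize(s[180:280,240:340],(360,360),interpolation=cv2.INTER_CUBIC)
cv2.imwrite("pics/v4.png",np.hstack([w,c])[...,::-1])
E
```

```text
time_s: 6.98
tool_pos: [0.449, -0.0381, 0.1382]
tcp_rot: [3.141, -0.002, 0.034]
wrist_force: [-1.1, -1.9, 6.3]
finger_gap: 0.0602
grasp_force: 66.7
[ 0.449  -0.0381  0.1382] [ 3.1414 -0.0024  0.0339] F [-1.1268 -1.9214  6.2515] gap 0.06017555500946797 shift [0.028  0.0002 0.0002] [ 0.0002 -0.0024  0.0009]
((276.3883361816406, 302.256591796875), 81.46056365966797) 18768.0 (array([ 0.4501, -0.0375]), np.float64(0.03196624400981907))
((223.0, 229.71875), 11.969502449035645) 168.5 (array([ 0.4797, -0.0176]), np.float64(0.004254649639921273))
((330.5, 230.5), 12.747649192810059) 203.0 (array([ 0.4803, -0.0556]), np.float64(0.004312938499319324))
```

View pics/v4.png

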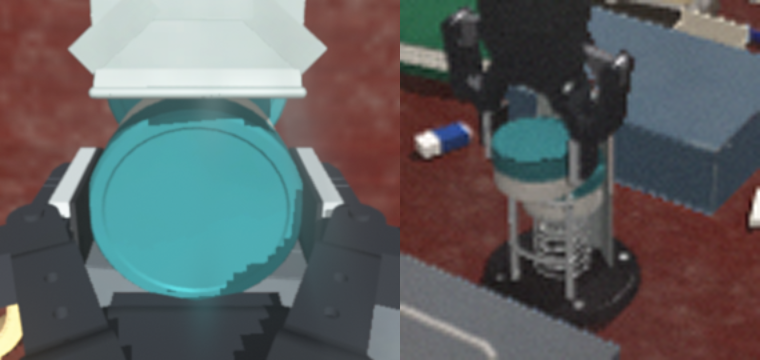

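The tin is centred in front of the lip (lip edge at row ~95, tin centre at (195,210) in the left crop) and the pile is pressed down. I slide it back.

```bash
python3 steer.py '.005 0 0 0 0 0;.010 0 0 0 0 0;.015 0 0 0 0 0;.020 0 0 0 0 0;.024 0 0 0 0 0;.027 0 0 0 0 0;.029 0 0 0 0 0;.029 0 0 0 0 0;.029 0 0 0 0 0' ; python3 go.py .477 -.0373 .138
```

```text
time_s: 7.83
tool_pos: [0.4777, -0.0367, 0.138]
tcp_rot: [-3.141, -0.001, 0.034]
wrist_force: [-1.9, -0.2, 4.7]
finger_gap: 0.0606
grasp_force: 66.7
[ 0.4777 -0.0367  0.138 ] [-3.1409 -0.0013  0.034 ] F [-1.877  -0.2086  4.7222] gap 0.06055470866429516 shift [-0.0007  0.0006 -0.    ] [-0.0007 -0.0013  0.001 ]
```

```bash
python3 steer.py '.001 0 0 0 0 0;.002 0 0 0 0 0;.002 0 0 0 0 0;.002 0 0 0 0 0'; python3 steer.py '.001 0 0 0 0 0;.002 0 0 0 0 0;.002 0 0 0 0 0;.002 0 0 0 0 0'; python3 go.py .477 -.0373 .138
```

```text
time_s: 8.17
tool_pos: [0.4794, -0.0366, 0.1379]
tcp_rot: [-3.141, -0.001, 0.034]
wrist_force: [-4.4, 0.7, 6.0]
finger_gap: 0.0606
grasp_force: 66.7
time_s: 8.5
tool_pos: [0.4812, -0.0365, 0.1378]
tcp_rot: [-3.141, -0.0, 0.034]
wrist_force: [-4.5, 0.0, 5.9]
finger_gap: 0.0605
grasp_force: 66.7
[ 0.4812 -0.0365  0.1378] [-3.1409 -0.0003  0.034 ] F [-4.5266  0.0225  5.9059] gap 0.06053983334671614 shift [-0.0042  0.0006 -0.0002] [-0.0007 -0.0003  0.001 ]
```

```bash
python3 - <<'E'
from h import *
o=get_obs(); f=imaging.grab_frame("wrist"); C=cam("wrist",o); cv2.imwrite("pics/w5.png",f[...,::-1]); m=teal(f)
for z in (.006,):
    cs=max(cv2.findContours(m,0,1)[0],key=cv2.contourArea)[:,0]; cs=cs[(cs[:,1]>290)]; print(cs[:,1].max(),o['tool_pos'],circ(p2w(C,cs,o['tool_pos'][2]+z)))
f3=cv2.imread("pics/w4.png")[...,::-1].copy();m=teal(f3);cs=max(cv2.findContours(m,0,1)[0],key=cv2.contourArea)[:,0]; print(cs[:,1].max(), circ(cs[cs[:,1]>290].astype(float)))
s=imaging.grab_frame("scene"); w=cv2.resize(f[150:420,130:430],(400,360)); c=cv2.resize(s[180:280,240:340],(360,360),interpolation=cv2.INTER_CUBIC)
cv2.imwrite("pics/v5.png",np.hstack([w,c])[...,::-1])
E
```

```text
375 [ 0.4812 -0.0365  0.1378] (array([ 0.4716, -0.0341]), np.float64(0.02320167943698358))
375 (array([276.2194, 293.4835]), np.float64(81.86635469490376))
```

View pics/v5.png

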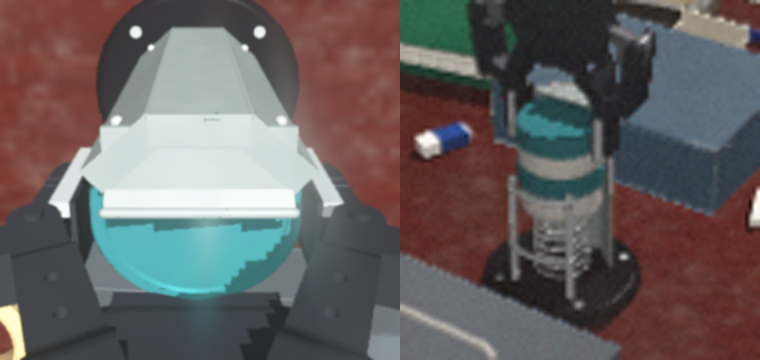

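```bash
python3 - <<'E'
from h import *
o=get_obs(); C=cam("wrist",o)
print(p2w(C,[[206,311],[353,311]],.157), p2w(C,[[232,174],[325,174]],.018))
E
python3 steer.py '.001 0 0 0 0 0;.002 0 0 0 0 0;.002 0 0 0 0 0;.002 0 0 0 0 0'; python3 go.py .477 -.0373 .138
```

```text
[[ 0.4872 -0.0117  0.157 ]
 [ 0.4889 -0.0619  0.157 ]] [[ 0.5104 -0.0032  0.018 ]
 [ 0.5126 -0.0694  0.018 ]]
time_s: 8.93
tool_pos: [0.4816, -0.0365, 0.1375]
tcp_rot: [-3.141, 0.004, 0.035]
wrist_force: [-10.5, -1.3, 9.3]
finger_gap: 0.0603
grasp_force: 67.1
[ 0.4816 -0.0365  0.1375] [-3.1408  0.0043  0.0345] F [-10.4622  -1.3025   9.3175] gap 0.06025632479002845 shift [-0.0046  0.0006 -0.0005] [-0.0008  0.0043  0.0015]
```

Contact with the stop (−10.5 N, no further advance), so the tin is home. I open and rise.

```bash
python3 steer.py '-.001 0 0 0 0 0;-.002 0 0 0 0 0;-.002 0 0 0 0 0;-.002 0 0 0 0 0;-.002 0 0 0 0 0;-.002 0 0 0 0 0' .085; python3 steer.py '0 0 -.01 0 0 0;0 0 -.03 0 0 0;0 0 -.06 0 0 0;0 0 -.09 0 0 0;0 0 -.09 0 0 0;0 0 -.09 0 0 0'; python3 - <<'E'
from h import *
o=get_obs(); f=imaging.grab_frame("wrist"); C=cam("wrist",o); cv2.imwrite("pics/w6.png",f[...,::-1]); print(o['tool_pos'],o['tcp_rot']); 
s=imaging.grab_frame("scene"); w=cv2.resize(f[150:420,130:430],(400,360)); c=cv2.resize(s[180:280,240:340],(360,360),interpolation=cv2.INTER_CUBIC)
cv2.imwrite("pics/v6.png",np.hstack([w,c])[...,::-1])
E
python3 go.py .505 .2415 .225
```

```text
time_s: 9.43
tool_pos: [0.4815, -0.0367, 0.1374]
tcp_rot: [-3.141, -0.001, 0.034]
wrist_force: [0.1, 0.0, -0.4]
finger_gap: 0.085
grasp_force: 0.0
time_s: 9.93
tool_pos: [0.4828, -0.0372, 0.2303]
tcp_rot: [3.14, -0.006, 0.034]
wrist_force: [-0.0, 0.7, -1.2]
finger_gap: 0.0849
grasp_force: 0.0
[ 0.4828 -0.0372  0.2303] [ 3.1401 -0.0063  0.0339]
[ 0.4809 -0.0366  0.227 ] [-3.1408 -0.0002  0.0338] F [-0.2855 -0.1732 -0.2233] gap 0.08499006366301558 shift [ 0.0335 -0.2772  0.0022] [-0.0008 -0.0002  0.0008]
```

View pics/v6.png

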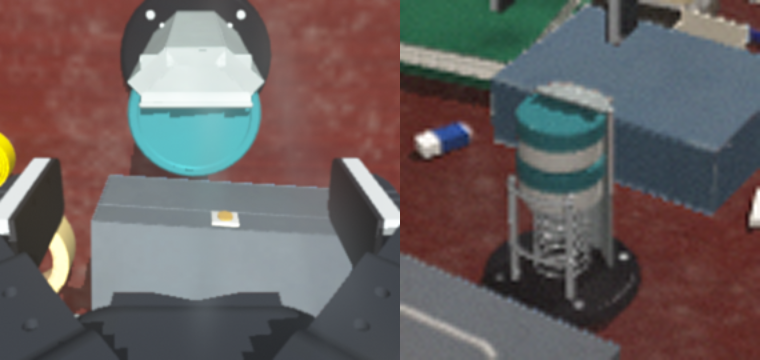

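Two tins are stacked under the lip. Next is the left tin.

```bash
python3 steer.py '.004 -.03 0 0 0 0;.009 -.07 0 0 0 0;.014 -.11 0 0 0 0;.019 -.15 .01 0 0 0;.024 -.19 .03 0 0 0;.029 -.23 .05 0 0 0;.033 -.262 .07 0 0 0;.0335 -.275 .09 0 0 0;.0335 -.277 .097 0 0 0;.0335 -.277 .097 0 0 0;.0335 -.277 .097 0 0 0'; python3 - <<'E'
from h import *
for i in range(3):
    o=get_obs(); f=imaging.grab_frame("wrist"); C=cam("wrist",o); print(o['time_s'],o['tool_pos'],o['tcp_rot']); blobs(f,C,.032)
E
python3 go.py .505 .2415 .025
```

```text
time_s: 10.95
tool_pos: [0.5049, 0.2404, 0.1299]
tcp_rot: [3.141, 0.001, 0.034]
wrist_force: [-0.2, -0.4, 0.4]
finger_gap: 0.0852
grasp_force: 0.0
10.95 [0.5049 0.2404 0.1299] [3.1412 0.0011 0.0336]
((266.5, 221.6666717529297), 46.12342071533203) 6449.0 (array([0.5053, 0.2476]), np.float64(0.031593121897651816))
11.0 [0.5058 0.2403 0.131 ] [-3.1415 -0.0012  0.0328]
((266.45074462890625, 222.7544403076172), 45.82011413574219) 6365.0 (array([0.5052, 0.2476]), np.float64(0.03156640688461649))
11.05 [0.5064 0.2402 0.1317] [-3.1411 -0.0026  0.0322]
((266.4697265625, 223.2991485595703), 45.63557815551758) 6322.0 (array([0.5052, 0.2476]), np.float64(0.03156786590738254))
[0.5066 0.2403 0.132 ] [-3.1409 -0.0033  0.0321] F [0.2592 0.2124 0.0993] gap 0.08495584652918045 shift [-0.0019 -0.0012  0.107 ] [-0.0007 -0.0033 -0.0009]
```

```bash
python3 steer.py '0 -.004 .03 0 0 0;-.001 -.0073 .065 0 0 0;-.001 -.0073 .09 0 0 0;-.001 -.0073 .106 0 0 0;-.001 -.0073 .106 0 0 0;-.001 -.0073 .106 0 0 0'; python3 go.py .5052 .2476 .025
```

```text
time_s: 11.6
tool_pos: [0.5047, 0.2479, 0.0251]
tcp_rot: [-3.141, -0.001, 0.033]
wrist_force: [0.6, 0.3, 1.1]
finger_gap: 0.0847
grasp_force: 0.0
[0.5047 0.2479 0.0251] [-3.1412 -0.0009  0.0326] F [0.6276 0.2827 1.1085] gap 0.08469757866428823 shift [0.0005 0.0003 0.0001] [-0.0004 -0.0009 -0.0004]
```

```bash
python3 steer.py '0 0 0 0 0 0;0 0 0 0 0 0;0 0 0 0 0 0;0 0 0 0 0 0;0 0 0 0 0 0;0 0 0 0 0 0' .055; python3 steer.py '0 0 -.02 0 0 0;0 0 -.06 0 0 0;0 0 -.10 0 0 0;0 0 -.14 0 0 0;0 0 -.173 0 0 0;0 0 -.173 0 0 0;0 0 -.173 0 0 0;0 0 -.173 0 0 0'; python3 - <<'E'
from h import *
o=get_obs(); f=imaging.grab_frame("wrist"); C=cam("wrist",o); print(o['tool_pos']); blobs(f,C,o['tool_pos'][2]+.006)
E
python3 go.py .450 -.0375 .197
```

```text
time_s: 12.1
tool_pos: [0.5066, 0.2489, 0.0276]
tcp_rot: [-3.141, -0.006, 0.034]
wrist_force: [-1.1, -0.3, 7.3]
finger_gap: 0.0601
grasp_force: 64.6
time_s: 12.77
tool_pos: [0.5039, 0.2484, 0.1975]
tcp_rot: [-3.141, -0.001, 0.034]
wrist_force: [0.1, 0.3, -2.1]
finger_gap: 0.0603
grasp_force: 66.0
[0.5039 0.2484 0.1975]
((276.60333251953125, 302.72454833984375), 80.1608657836914) 18737.0 (array([0.5049, 0.249 ]), np.float64(0.03182658614520283))
[0.5032 0.2482 0.1963] [3.1415 0.0014 0.0337] F [-0.1819 -0.0581 -1.5838] gap 0.06053679592854651 shift [-0.0628  0.2837 -0.0006] [0.0001 0.0014 0.0007]
```

```bash
python3 steer.py '-.006 .025 -.004 0 0 0;-.014 .063 -.006 0 0 0;-.023 .103 -.006 0 0 0;-.032 .143 -.006 0 0 0;-.041 .183 -.006 0 0 0;-.050 .223 -.006 0 0 0;-.057 .255 -.006 0 0 0;-.062 .278 -.003 0 0 0;-.063 .2837 -.002 0 0 0;-.063 .2837 -.002 0 0 0;-.063 .2837 -.002 0 0 0;-.063 .2837 -.002 0 0 0'; python3 go.py .450 -.0375 .176
```

```text
time_s: 13.82
tool_pos: [0.4506, -0.0359, 0.1987]
tcp_rot: [-3.14, 0.0, 0.035]
wrist_force: [0.6, 0.6, -1.4]
finger_gap: 0.0605
grasp_force: 66.0
[ 0.4506 -0.0359  0.1987] [-3.1401  0.0003  0.0351] F [ 0.6477  0.5964 -1.392 ] gap 0.060514367602475395 shift [-0.0006  0.0016  0.0227] [-0.0015  0.0003  0.0021]
```

```bash
python3 steer.py '0 .001 .008 0 0 0;0 .0015 .016 0 0 0;0 .0015 .021 0 0 0;0 .0015 .026 0 0 0;0 .0015 .031 0 0 0;0 .0015 .036 0 0 0;0 .0015 .036 0 0 0;0 .0015 .036 0 0 0' ; python3 go.py .450 -.0375 .138
```

```text
time_s: 14.48
tool_pos: [0.4507, -0.0382, 0.1634]
tcp_rot: [-3.14, -0.0, 0.034]
wrist_force: [-2.9, 2.3, 5.1]
finger_gap: 0.0602
grasp_force: 66.6
[ 0.4507 -0.0382  0.1634] [-3.1403 -0.0002  0.0341] F [-2.8533  2.2676  5.0889] gap 0.06019155328400302 shift [-0.0007 -0.0007  0.0254] [-0.0013 -0.0002  0.0011]
```

```bash
python3 steer.py '0 0 .005 0 0 0;0 0 .010 0 0 0;0 0 .015 0 0 0;0 0 .020 0 0 0;0 0 .025 0 0 0;0 0 .026 0 0 0;0 0 .026 0 0 0;0 0 .026 0 0 0' ; python3 go.py .479 -.037 .138; python3 - <<'E'
from h import *
o=get_obs(); f=imaging.grab_frame("wrist"); C=cam("wrist",o); cv2.imwrite("pics/w7.png",f[...,::-1]); blobs(f,C,o['tool_pos'][2]+.006)
E
```

```text
time_s: 15.15
tool_pos: [0.4514, -0.0385, 0.1382]
tcp_rot: [-3.141, -0.002, 0.034]
wrist_force: [-3.7, 2.0, 7.3]
finger_gap: 0.0603
grasp_force: 66.8
[ 0.4514 -0.0385  0.1382] [-3.1412 -0.0017  0.034 ] F [-3.6929  1.9508  7.2597] gap 0.0602915678256486 shift [ 0.0277 -0.0006  0.0003] [-0.0004 -0.0017  0.001 ]
((276.47772216796875, 303.8037109375), 80.25667572021484) 17977.5 (array([ 0.4518, -0.0381]), np.float64(0.0314471913293251))
```

```bash
python3 steer.py '.005 0 -.001 0 0 0;.010 0 -.001 0 0 0;.015 0 -.001 0 0 0;.020 0 -.001 0 0 0;.024 -.0005 -.001 0 0 0;.027 -.0008 -.001 0 0 0;.028 -.0008 -.001 0 0 0;.028 -.0008 -.001 0 0 0' ; python3 steer.py '.001 0 0 0 0 0;.0015 0 0 0 0 0;.0015 0 0 0 0 0;.0015 0 0 0 0 0'; python3 go.py .481 -.037 .138
```

```text
time_s: 15.87
tool_pos: [0.4793, -0.0372, 0.1391]
tcp_rot: [3.141, -0.001, 0.034]
wrist_force: [-3.2, -0.8, 6.4]
finger_gap: 0.0602
grasp_force: 66.7
time_s: 16.2
tool_pos: [0.4805, -0.0371, 0.1391]
tcp_rot: [3.141, -0.001, 0.034]
wrist_force: [-5.0, -0.3, 7.2]
finger_gap: 0.0603
grasp_force: 66.8
[ 0.4805 -0.0371  0.1391] [ 3.1412 -0.0007  0.0342] F [-5.0029 -0.3246  7.1755] gap 0.060266612754635136 shift [ 0.0005 -0.0001  0.0011] [ 0.0004 -0.0007  0.0012]
```

```bash
python3 steer.py '.001 0 0 0 0 0;.0015 0 0 0 0 0;.0015 0 0 0 0 0;.0015 0 0 0 0 0'; python3 steer.py '.0005 0 0 0 0 0;.001 0 0 0 0 0;.001 0 0 0 0 0;.001 0 0 0 0 0'
```

```text
time_s: 16.53
tool_pos: [0.482, -0.037, 0.1391]
tcp_rot: [3.141, -0.001, 0.034]
wrist_force: [-4.5, -0.6, 6.2]
finger_gap: 0.0607
grasp_force: 66.8
time_s: 16.87
tool_pos: [0.4826, -0.037, 0.1391]
tcp_rot: [3.141, 0.0, 0.034]
wrist_force: [-5.7, -1.0, 8.0]
finger_gap: 0.0603
grasp_force: 66.9
```

```bash
python3 steer.py '.0005 0 0 0 0 0;.001 0 0 0 0 0;.001 0 0 0 0 0;.001 0 0 0 0 0'; python3 steer.py '.0005 0 0 0 0 0;.0005 0 0 0 0 0;.0005 0 0 0 0 0'
```

```text
time_s: 17.2
tool_pos: [0.4828, -0.037, 0.1391]
tcp_rot: [3.141, 0.003, 0.034]
wrist_force: [-10.7, -0.9, 10.4]
finger_gap: 0.0601
grasp_force: 67.2
time_s: 17.45
tool_pos: [0.4828, -0.037, 0.139]
tcp_rot: [3.141, 0.004, 0.035]
wrist_force: [-11.3, -1.4, 11.9]
finger_gap: 0.06
grasp_force: 67.3
```

Hard stop reached, so I release and rise.

```bash
python3 steer.py '-.001 0 0 0 0 0;-.0015 0 0 0 0 0;-.0015 0 0 0 0 0;-.0015 0 0 0 0 0;-.0015 0 0 0 0 0;-.0015 0 0 0 0 0' .085; python3 steer.py '0 0 -.01 0 0 0;0 0 -.03 0 0 0;0 0 -.06 0 0 0;0 0 -.09 0 0 0;0 0 -.12 0 0 0;0 0 -.12 0 0 0;0 0 -.12 0 0 0;0 0 -.12 0 0 0'; python3 - <<'E'
from h import *
f=imaging.grab_frame("wrist"); s=imaging.grab_frame("scene"); w=cv2.resize(f[100:370,130:430],(400,360)); c=cv2.resize(s[180:280,240:340],(360,360),interpolation=cv2.INTER_CUBIC)
cv2.imwrite("pics/v8.png",np.hstack([w,c])[...,::-1])
E
```

```text
time_s: 17.95
tool_pos: [0.483, -0.0367, 0.1384]
tcp_rot: [-3.141, -0.001, 0.034]
wrist_force: [-0.5, 0.4, 0.4]
finger_gap: 0.0851
grasp_force: 0.0
time_s: 18.62
tool_pos: [0.4825, -0.0367, 0.2583]
tcp_rot: [-3.141, -0.001, 0.034]
wrist_force: [-0.9, 0.2, -0.2]
finger_gap: 0.085
grasp_force: 0.0
```

View pics/v8.png

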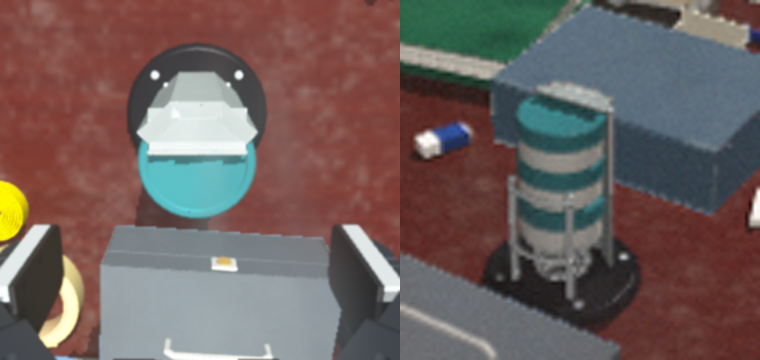

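Three tins are stacked squarely under the lip, and the gripper is clear of them. I hand the job in.

```bash
python3 -c "
from rig import env, imaging, ticket, get_obs
print(ticket.close_job())"
```

```text
the job is handed in; nothing more can be done
None
```

Both loose tins are loaded on top of the first and held under the lip, the job was handed in at about 18.7 s, and nothing else was touched as far as the pictures and forces show.

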